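# Turn the ingredient carousel until the sugar dredger is at the front

### The arm

A 6-joint arm with a two-finger parallel gripper is mounted at the origin on the work surface. World frame = base frame: x ahead of the robot, y to its left, z up, the work surface at z = 0. Lengths are in m, angles in rad, forces in N, time in s.
With the tool pointing down it reaches from about 0.275 to 0.85 m from the base axis. Payload 5.2 kg.
Tool frame: the origin (TCP) lies at the very end of the fingers, on their centre line; the grasp point (between the pads) lies 19 mm behind it (env.grasp_offset is the distance from the TCP to the grasp point, in m); y points along the fingers, x is the direction in which the jaws open and shut, and the axes are right-handed (so a half turn about y gives the same grasp; the last joint's range is limited). The gripper opens to 85 mm and grips with 20 to 120 N. Pads are 22 mm wide; open, the fingers measure 114 mm over their backs; the gripper's body (76 mm by 85 mm) begins 54 mm behind the grasp point. The pads swing forward as they close: fully open they stand 13 mm farther back than shut.
Start: joints at [1.139, 0.259, 1.535, -0, 1.348, -0.203], TCP at [0.125, 0.536, 0.231] pointing down, gripper open.
Joint ranges: [-3.14, 3.14], [-0.91, 2.08], [0.19, 2.58], [-1.22, 4.36], [0.22, 2.71], [-3.12, 3.12]. Speed limits (rad/s): [2.57, 2.57, 3.14, 3.14, 3.14, 3.14].

### API

Orientations are given as a unit quaternion [w, x, y, z].
In Python, from rig import telemetry, vision, ticket, finder, env gives the robot as it stands. The module is installed in compiled form; this text tells all that it offers.
- The arm moves only by the tool move_arm, never from a script. Its argument "increments" is a list of rows, each a list of 5 numbers: the shift along the tool's x, y, z in mm, then the turn about the tool's y in degrees, then the closure, from 0 (fully open) to 1 (shut). A call has 1 to 20 rows; each row is the pose to reach, as a shift and turn from the pose commanded when the call began, along the tool's axes at that moment; what a row does not reach only later rows make up. A row lasts 1/8 s, in which the tool goes at most 62.5 mm and 10.7 degrees, less where a joint would pass 70% of its speed; a pose out of reach is approached as far as the arm can. A call with a gripper value outside its range is refused whole. The fingers move at their own pace and stop on an object; "grip_force" is the grip in N (left out, the last holds). Time passes only in rows, so rows that repeat a pose let the fingers close. It gives the time, the measured TCP pose, the force and the opening at its end, in the units of the state.
- telemetry.read_state(): the state, without advancing time (a new reading comes with each control period).
- vision.capture(name): name is "scene" or "side" or "wrist"; returns a dict with "pixels" (384x512x3 uint8, blue, green, red), "fx", "fy", "cx", "cy" (pixels), "k1" (the pictures are not rectified: a ray, as slopes to the right and down, at radius r is drawn at 1 + k1 r^2 times it, then the intrinsics apply), "rvec" (rotation vector, rad) and "tvec" (3), from world to camera coordinates, as OpenCV has them. Camera axes: x right, y down, z forward; pixel columns grow to the right and rows downward; lengths in m; the calibration is good to about 2 mm. A picture is of the moment at which its call begins. There is no depth.
- ticket.sign_off(): hands the job in, once; it reports no verdict.
Trained networks look in a picture, given as the dict that the camera call returned (one of the last four; its "shot" number tells which), for a name from the list of things; names that differ only in an ending like _2 or _b are one class to them, and where a whole thing is asked for, a point or a joint stands for the part that bears it (a point fixed in the world has none). Each returns a list of dicts, best first, with "confidence" (0 to 1); they miss things now and then, are a little off and sometimes report something else, mostly with a low value. They report only what shows in the picture. A call takes as long as a camera call. They do not tell look-alikes from the thing itself.
- finder.recognise(picture, query): "point" ([x, y, z] in m, in the coordinates of the camera as it stood for that picture, good to about 4 mm: the middle of the surface that is visible of it).
The state is a dict: "clock": time; "qpos": joint angles; "qd": joint speeds; "effort": joint torques, N m; "eef_pos": TCP position; "tcp_rot": TCP orientation; "contact_force": force on the tool from outside, world axes, zero at the start; "ft_torque": the same for the moment, N m; "finger_gap": opening from 0.0 (shut) to 1.0 (fully open).
Only numpy, scipy, OpenCV 4.12 (cv2) and the standard library are available. Lean on these libraries where they do the work, as an engineer would, in place of code of your own. Each camera call takes 0.05 s, during which the arm holds its last target. There are 200 camera calls.

### The job

Push the revolving ingredient stand round by the grips on its rim, gently, with the fingertips or the outside of the fingers, until the tall dome-topped sugar dredger is at the front, standing straight behind the middle of the spoon rest, then let it come to rest and take the hand away. Do not grip the stand, do not touch or lift any of the containers on it, and leave the spoon and the other things on the table where they are.

Things in the scene. Friction and masses are not known exactly. Their poses are not given: they have to be found in the camera images.
- stand: The fixed foot of the revolving ingredient stand: plain steel disc 224 mm across, 8 mm thick, with the spoon rest joined to its front. Origin: on the turntable's axis, at table height; z up; its -x axis points to the front, through the middle of the spoon rest. It does not move.
- spoon_rest (a point): Middle of the spoon rest, at table height, 215 mm from the axis: a shallow white porcelain dish 160 mm wide (stand's y), 70 mm deep (stand's x) and 13 mm high. It marks the front.
- turntable: The turning steel tray, 290 mm across, its mat 49 mm and its rim top 63 mm above the table. Origin: on the axis, 41 mm above the table; z up; the frame turns with the tray. It turns without end both ways against a light drag (about 1 N at the rim) and stops within a few degrees when no longer pushed.
- loop (a point): Middle of the outer bar of one of the six alike steel wire loops that stand out level from the rim to push it by: on the turntable's +x axis, 179 mm from its axis, 55 mm above the table; the others every 60 degrees. Each is 40 mm wide (centres of its 8 mm wire) and reaches from radius 145 to 183 mm. Below the loops is free; some 110 mm lie open between two of them.
- dredger: The sugar dredger to bring round: the tallest container on the turntable and the only one with a dome top (sieve holes in it); plain steel, 52 mm across, 116 mm tall. Loose; stands on the turntable's mat about 68 mm from the axis. Origin: centre of its underside (49 mm above the table), z up.
- jar_tall: Glass jar with a flat steel lid, 48 mm across, 84 mm tall. Loose; stands on the turntable's mat about 68 mm from the axis. Origin: centre of its underside (49 mm above the table), z up.
- jar_low: Glass jar with a flat steel lid, 50 mm across, 62 mm tall. Loose; stands on the turntable's mat about 68 mm from the axis. Origin: centre of its underside (49 mm above the table), z up.
- tin: Low steel tin with a flat lid and a small knob, 50 mm across, 62 mm tall with the knob. Loose; stands on the turntable's mat about 68 mm from the axis. Origin: centre of its underside (49 mm above the table), z up.
- tub: White plastic tub with a flat lid, 50 mm across, 70 mm tall. Loose; stands on the turntable's mat about 68 mm from the axis. Origin: centre of its underside (49 mm above the table), z up.
- spoon: Steel measuring spoon, 115 mm long, 12 mm high, lying loose across the spoon rest, its top 15 mm above the table. Origin: near its middle, at its underside; x along it.
- cutter: Loose steel ring cutter, 70 mm across, 45 mm high, standing on the table to the robot's left. Origin: centre of its underside.
Mind the look-alikes: they are no part of the job. Leave any pink, purple or turquoise look-alike of the tub alone.

How it is judged:
At the end, for the whole second after the job is handed in: The dredger's centre is on the spoon rest's side, within 15 mm sideways of the line from the turntable's axis through the middle of the spoon rest; the turntable is at rest; all five containers stand upright on it; spoon and ring cutter are within 25 mm of their starts (y of dredger in the frame of stand between -0.015 and 0.015 m and x of dredger in the frame of stand between -0.09 and -0.046 m and angular speed of turntable below 0.05 rad/s and angle between each of dredger, jar_tall, jar_low, tin, tub's own z axis and vertical below 0.1 rad and height (world z) of dredger between 0.044 and 0.056 m and linear speed of each of dredger, jar_tall, jar_low, tin, tub below 0.02 m/s and height (world z) of jar_tall between 0.044 and 0.056 m and height (world z) of jar_low between 0.044 and 0.056 m and height (world z) of tin between 0.044 and 0.056 m and height (world z) of tub between 0.044 and 0.056 m and distance of each of spoon, cutter from where it was at the start of the episode below 0.025 m); the robot touches nothing.
It fails at once if the robot touches a container on the turntable (contact force between any of the fingers, the arm and dredger above 1 N or contact force between any of the fingers, the arm and jar_tall above 1 N or contact force between any of the fingers, the arm and jar_low above 1 N or contact force between any of the fingers, the arm and tin above 1 N or contact force between any of the fingers, the arm and tub above 1 N).
It fails at once if a container is lifted, tipped or slid out of its place on the turntable ((height (world z) of dredger above 0.061 m or height (world z) of dredger below 0.04 m or angle between dredger's own z axis and vertical above 0.3 rad or horizontal distance between dredger and turntable above 0.09 m or horizontal distance between dredger and turntable below 0.046 m) or (height (world z) of jar_tall above 0.061 m or height (world z) of jar_tall below 0.04 m or angle between jar_tall's own z axis and vertical above 0.3 rad or horizontal distance between jar_tall and turntable above 0.09 m or horizontal distance between jar_tall and turntable below 0.046 m) or (height (world z) of jar_low above 0.061 m or height (world z) of jar_low below 0.04 m or angle between jar_low's own z axis and vertical above 0.3 rad or horizontal distance between jar_low and turntable above 0.09 m or horizontal distance between jar_low and turntable below 0.046 m) or (height (world z) of tin above 0.061 m or height (world z) of tin below 0.04 m or angle between tin's own z axis and vertical above 0.3 rad or horizontal distance between tin and turntable above 0.09 m or horizontal distance between tin and turntable below 0.046 m) or (height (world z) of tub above 0.061 m or height (world z) of tub below 0.04 m or angle between tub's own z axis and vertical above 0.3 rad or horizontal distance between tub and turntable above 0.09 m or horizontal distance between tub and turntable below 0.046 m)).
It fails at once if the turntable is whirled round (faster than 3 rad/s) (angular speed of turntable above 3 rad/s).
It fails at once if the turntable is gripped or shoved hard (over 30 N) (contact force between the fingers and turntable above 30 N).
It fails at once if the spoon or the ring cutter is moved (distance of any of spoon, cutter from where it was at the start of the episode above 0.025 m).
It also fails if it takes over 64 s, if anything falls off the work surface, if the arm or the gripper's body presses on something with over 40 N, if the wrist force passes 120 N, or if a joint passes its speed limit or range.

## Working session

There is one attempt and no reset: what is moved stays moved. The work goes in short steps, Python scripts to look and compute and a tool call to move; the robot and the scene stay as the last step left them, time stands still between calls to the robot, and variables do not carry over. Pictures are saved under pics/ and viewed, about 8 in all and at most 12, crops included, and the job is handed in when it is done.

Besides the shell and the picture viewer there is one more tool, called after "Request:" as name(argument=value, ...), one argument or row to a line, values as JSON. move_arm: Moves the arm, as the interface text tells. Its arguments: {"type":"object","properties":{"increments":{"type":"array"},"grip_force":{"type":"number"}},"required":["increments"]}

```bash
mkdir -p pics
cat > h.py <<'E'
import cv2, numpy as np
from rig import telemetry, vision, ticket, finder, env
def toworld(p,c):
    R=cv2.Rodrigues(np.array(c["rvec"],float))[0]; return R.T@(np.array(p)-np.array(c["tvec"]).ravel())
def find(c,q,n=3):
    return [(round(d["confidence"],2),toworld(d["point"],c).round(4)) for d in finder.recognise(c,q)[:n]]
def proj(P,c):
    R=cv2.Rodrigues(np.array(c["rvec"],float))[0]; v=R@np.array(P)+np.array(c["tvec"]).ravel()
    s=v[:2]/v[2]; s=s*(1+c["k1"]*(s@s)); return s*[c["fx"],c["fy"]]+[c["cx"],c["cy"]]
def ray(uv,c,z):
    s=(np.array(uv)-[c["cx"],c["cy"]])/[c["fx"],c["fy"]]; d=s.copy()
    for _ in range(10): d=s/(1+c["k1"]*(d@d))
    R=cv2.Rodrigues(np.array(c["rvec"],float))[0]; o=-R.T@np.array(c["tvec"]).ravel(); v=R.T@np.array([*d,1]); return o+v*(z-o[2])/v[2]
E
python3 - <<'E'
from h import *
s=telemetry.read_state(); print(s["eef_pos"],s["tcp_rot"],s["clock"])
ims=[]
for n in("scene","side"):
    c=vision.capture(n); ims.append(c["pixels"])
    cv2.imwrite(f"pics/{n}0.png",cv2.resize(c["pixels"],(768,576)))
    for q in("stand","spoon_rest","turntable","loop","dredger","jar_tall","tub","spoon","cutter"):
        print(n,q,[(a,b,proj(b,c).round(0)) for a,b in find(c,q,7 if q=="loop" else 3)])
E
```

```text
[0.12446948 0.5351738  0.23048507] [-0.55351309  0.55409167  0.43907422 -0.44024937] 0.0
scene stand [(0.82, array([ 0.5973, -0.1048,  0.0533]), array([179., 260.])), (0.68, array([ 0.3962, -0.2049,  0.0048]), array([115., 215.]))]
scene spoon_rest [(0.81, array([ 0.601 , -0.1015,  0.0487]), array([181., 262.]))]
scene turntable [(0.91, array([ 0.6134, -0.0939,  0.0463]), array([187., 266.]))]
scene loop [(0.97, array([ 0.6106, -0.0962,  0.0484]), array([185., 265.]))]
scene dredger [(0.71, array([ 0.5439, -0.0492,  0.1381]), array([190., 205.]))]
scene jar_tall [(0.68, array([ 0.591 , -0.1457,  0.1314]), array([147., 245.]))]
scene tub [(0.86, array([0.7209, 0.1877, 0.0708]), array([340., 249.])), (0.83, array([ 0.6007, -0.0106,  0.1187]), array([221., 226.])), (0.62, array([0.6391, 0.2033, 0.0695]), array([325., 215.]))]
scene spoon [(0.56, array([ 0.396 , -0.2076,  0.006 ]), array([114., 215.]))]
scene cutter [(0.6, array([0.2996, 0.3717, 0.0246]), array([309., 115.])), (0.4, array([ 0.6529, -0.1135,  0.1155]), array([177., 271.]))]
side stand [(0.93, array([ 0.5254, -0.0714,  0.0
[... 200 characters left out ...]
y([ 0.5587, -0.0336,  0.0527]), array([257., 135.]))]
side loop [(0.94, array([ 0.558 , -0.0307,  0.0433]), array([257., 139.]))]
side dredger [(0.62, array([ 0.5216, -0.0253,  0.1245]), array([271., 119.]))]
side jar_tall [(0.64, array([ 0.5789, -0.124 ,  0.1232]), array([263.,  90.]))]
side tub [(0.9, array([0.7059, 0.2114, 0.0555]), array([156., 188.])), (0.81, array([0.5277, 0.1968, 0.0661]), array([230., 204.])), (0.66, array([0.625 , 0.2232, 0.0694]), array([184., 199.]))]
side spoon [(0.63, array([ 0.3947, -0.1979,  0.0076]), array([334., 124.]))]
side cutter [(0.62, array([ 0.3929, -0.1963,  0.0128]), array([335., 123.])), (0.56, array([0.2973, 0.3659, 0.0287]), array([308., 326.]))]
```

View pics/scene0.png

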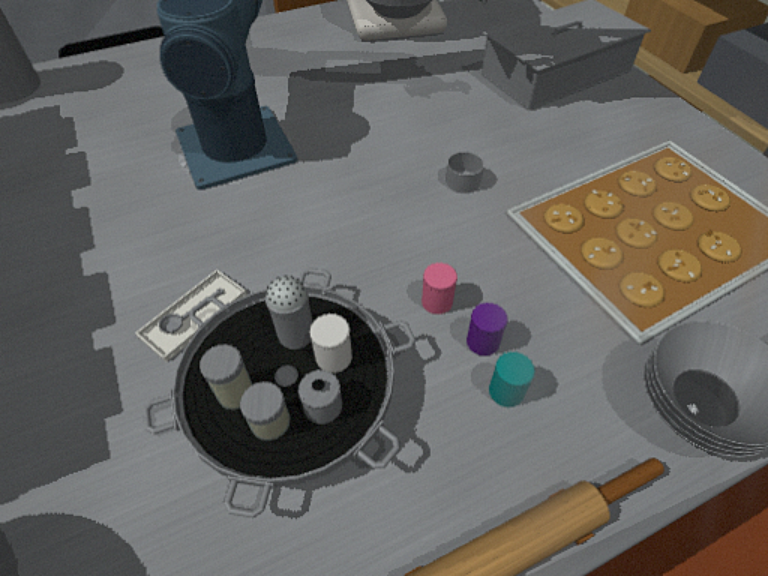

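View pics/side0.png

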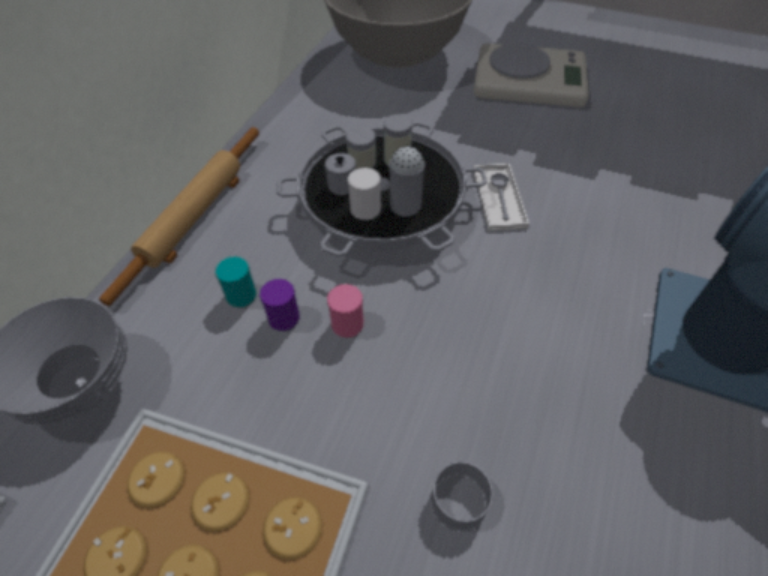

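The scene shows the dredger (dome with holes, scene picture at 287,300; side picture at 407,175) about 45° off the spoon rest (192,313). The white tub is on the tray, and the three coloured tubs stand off it at (440,288), (487,330) and (511,378). Next I'll fit the geometry.

```bash
cat > fit.py <<'E'
from h import *
from scipy.optimize import least_squares
from scipy.spatial.transform import Rotation as Ro
c=vision.capture("scene"); c2=vision.capture("side")
L=np.array([(318,272),(411,337),(388,460),(244,511),(150,416)])/1.5
W=np.array([ray(p,c,.055)[:2] for p in L])
L2=np.array([(283,187),(333,247),(446,242)])/1.5
W2=np.array([ray(p,c2,.055)[:2] for p in L2])
print(W.round(3).tolist(),W2.round(3).tolist())
r=least_squares(lambda p:np.hypot(*(np.vstack([W])-p).T)-.179,[.6,-.1]);C=r.x
print("centre",C,r.fun.round(4)); a=np.degrees(np.arctan2(*(W-C).T[::-1]));print("loop angs",a.round(1),(a%60).round(1))
a=np.degrees(np.arctan2(*(W2-C).T[::-1]));print("side",a.round(1),np.hypot(*(W2-C).T).round(3))
sr=np.array([(217,271),(250,293),(163,357),(137,332)])/1.5
S=np.array([ray(p,c,.011)[:2] for p in sr]);print("rest",S.round(3).tolist(),S.mean(0),np.hypot(*(S.mean(0)-C)),np.degrees(np.arctan2(*(S.mean(0)-C)[::-1])))
for q,cc in(((287,291),c),((407,157),c2)):
    D=ray(np.array(q)/1.5,cc,.155)[:2];print("dredger",D,np.hypot(*(D-C)),np.degrees(np.arctan2(*(D-C)[::-1])))
s=telemetry.read_state();q=s["tcp_rot"];print(Ro.from_quat([*q[1:],q[0]]).as_matrix().round(3))
im=cv2.resize(c["pixels"],(768,576))
a0=np.radians(np.median(np.degrees(np.arctan2(*(W-C).T[::-1]))%60))
for k in range(6):
    u=proj([*(C+.179*np.array([np.cos(a0+k*np.pi/3),np.sin(a0+k*np.pi/3)])),.055],c)*1.5;cv2.circle(im,tuple(int(v) for v in u),3,(0,0,255),-1)
for t in np.linspace(0,2*np.pi,90):
    u=proj([*(C+.145*np.array([np.cos(t),np.sin(t)])),.063],c)*1.5;cv2.circle(im,tuple(int(v) for v in u),1,(0,255,0),-1)
cv2.imwrite("pics/ov.png",im[240:540,100:480].repeat(2,0).repeat(2,1)[:600,:760])
E
python3 fit.py
```

```text
[[0.439, 0.025], [0.606, 0.101], [0.75, -0.003], [0.733, -0.175], [0.57, -0.251]] [[0.739, -0.001], [0.598, 0.093], [0.436, 0.016]]
centre [ 0.58596849 -0.07461507] [-0.001  -0.0018  0.0002 -0.0011 -0.0017]
loop angs [145.9  83.4  23.7 -34.3 -95.2] [25.9 23.4 23.7 25.7 24.8]
side [ 25.7  85.9 148.7] [0.17  0.168 0.175]
rest [[0.328, -0.117], [0.397, -0.08], [0.457, -0.229], [0.395, -0.256]] [ 0.39423564 -0.1704058 ] 0.21432999927117852 -153.45304629186035
dredger [ 0.5336433 -0.0408097] 0.062295482055041214 147.1349940391095
dredger [ 0.52579598 -0.03914047] 0.06985110547380834 149.4785997469226
[[ 0.227  0.    -0.974]
 [ 0.974 -0.     0.227]
 [-0.    -1.    -0.   ]]
```

View pics/ov.png

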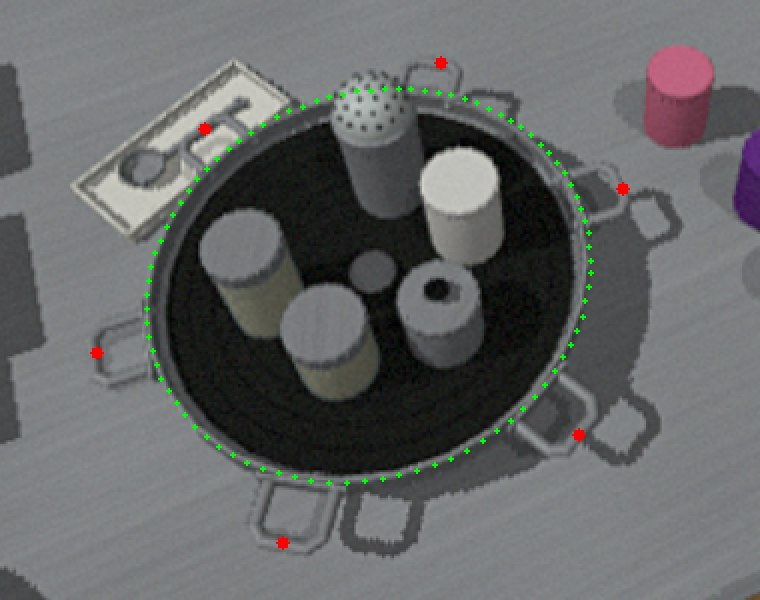

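The fit holds: the axis is at about (0.584, -0.076), the loops are at 25° + 60°k, the dredger is at about 148° and the front is at -153.5° (206.5°). So the stand needs about +58° counter-clockwise. I'll push the loop at 85° with the closed fingers, coming down between the 25° and 85° loops at about 57°, r = 168 mm.

Request:
move_arm(
  increments=[
    [-21,2,-40,7,1],
    [-42,4,-80,14,1],
    [-63,6,-121,21,1],
    [-83,8,-161,28,1],
    [-104,9,-201,35,1],
    [-125,11,-241,42,1],
    [-146,13,-281,49,1],
    [-167,15,-322,56,1],
    [-187,17,-362,63,1],
    [-208,19,-402,70,1],
    [-229,21,-442,77,1],
    [-250,23,-482,84,1],
    [-271,25,-523,91,1],
    [-291,27,-563,98,1],
    [-312,29,-603,105,1],
    [-333,30,-643,110,1],
    [-333,30,-643,110,1],
    [-333,30,-643,110,1],
    [-333,30,-643,110,1],
    [-333,30,-643,110,1],
  ],
)

```text
clock: 3.6
eef_pos: [0.6749, 0.0665, 0.2018]
tcp_rot: [0.678, -0.678, 0.201, -0.201]
contact_force: [0.3, 0.2, 0.2]
finger_gap: -0.002
```

Run:
```python
from h import *
s=telemetry.read_state(); print(s["eef_pos"].round(4),s["qpos"].round(2),s["finger_gap"],s["clock"],s["contact_force"])
c=vision.capture("wrist"); cv2.imwrite("pics/w1.png",cv2.resize(c["pixels"],(768,576)))
C=np.array([.584,-.076])
for k in(25,85): print(k,(proj([*(C+.179*np.array([np.cos(np.radians(k)),np.sin(np.radians(k))])),.055],c)*1.5).round(0))
print("axis",(proj([*C,.05],c)*1.5).round(),"drop",(proj([s["eef_pos"][0],s["eef_pos"][1],.05],c)*1.5).round())
```

```text
[0.6749 0.0665 0.2018] [-0.07  0.51  1.24  0.    1.4   0.51] -0.0018579218938642652 3.6 [0.25913362 0.17334778 0.24928332]
25 [536. 290.]
85 [254. 280.]
axis [387. 483.] drop [385. 261.]
```

View pics/w1.png

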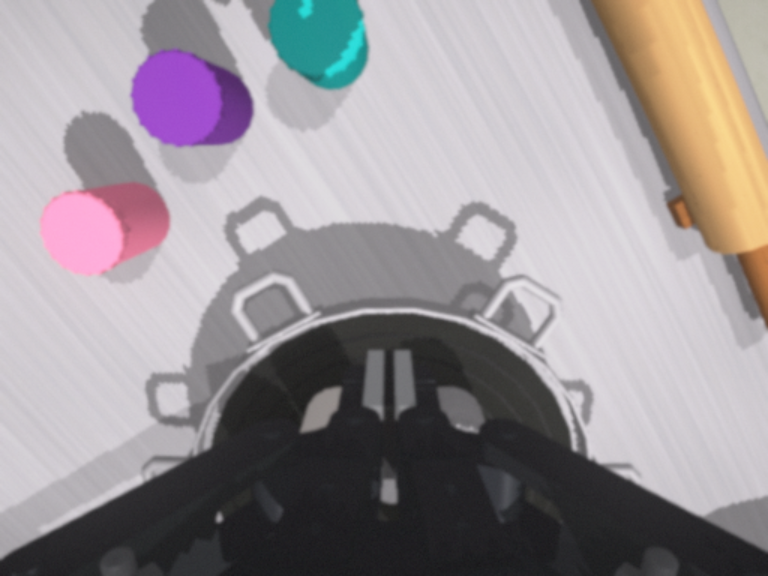

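Wrist view: the two loops' outer bars are at (268,283) and (530,290), against predictions of (254,280) and (536,290), so the free gap is below the hand. I'll refine the centre from this closer view.

Run:
```python
from h import *
c=vision.capture("wrist")
A=ray(np.array([268,283])/1.5,c,.055)[:2];B=ray(np.array([530,290])/1.5,c,.055)[:2]
m=(A+B)/2;d=B-A;L=np.hypot(*d);n=np.array([-d[1],d[0]])/L
print(A,B,L)
for sg in(1,-1):
    C=m+sg*n*np.sqrt(.179**2-L*L/4)
    if C[0]<.62: print("C",C,[np.degrees(np.arctan2(*(p-C)[::-1])) for p in(A,B)])
for uv in((390,309),(215,415),(580,415)): 
    p=ray(np.array(uv)/1.5,c,.063)[:2]; print("rim",p,np.hypot(*(p-[.584,-.076])))
```

```text
[0.60595918 0.09604482] [0.7428909  0.00148137] 0.16641075981035872
C [ 0.58436477 -0.08164784] [np.float64(83.07100713006969), np.float64(27.67198054382577)]
rim [0.6627496  0.04177303] 0.1416756355538973
rim [0.52193629 0.04233655] 0.13362425507561107
rim [ 0.72920203 -0.09263394] 0.14615169067803285
```

Request:
move_arm(
  increments=[
    [0,20,-1,0,1],
    [0,40,-2,0,1],
    [0,60,-4,0,1],
    [0,80,-4,0,1],
    [0,100,-4,0,1],
    [0,115,-4,0,1],
    [0,130,-4,0,1],
    [0,145,-4,0,1],
    [0,155,-4,0,1],
    [0,160,-4,0,1],
    [0,160,-4,0,1],
    [0,160,-4,0,1],
  ],
)

```text
clock: 5.2
eef_pos: [0.6737, 0.0621, 0.0419]
tcp_rot: [0.678, -0.678, 0.201, -0.202]
contact_force: [-0.6, 0.2, 0.1]
finger_gap: -0.0
```

```bash
python3 -c "
import numpy as np
for d in list(range(2,10,2))+list(range(9,18))+list(range(19,66,2)):
  t=np.radians(d);print([int(round(-168*np.sin(t))),0,int(round(-168*(1-np.cos(t)))),-d,1],end=', ')"
```

```text
[-6, 0, 0, -2, 1], [-12, 0, 0, -4, 1], [-18, 0, -1, -6, 1], [-23, 0, -2, -8, 1], [-26, 0, -2, -9, 1], [-29, 0, -3, -10, 1], [-32, 0, -3, -11, 1], [-35, 0, -4, -12, 1], [-38, 0, -4, -13, 1], [-41, 0, -5, -14, 1], [-43, 0, -6, -15, 1], [-46, 0, -7, -16, 1], [-49, 0, -7, -17, 1], [-55, 0, -9, -19, 1], [-60, 0, -11, -21, 1], [-66, 0, -13, -23, 1], [-71, 0, -16, -25, 1], [-76, 0, -18, -27, 1], [-81, 0, -21, -29, 1], [-87, 0, -24, -31, 1], [-91, 0, -27, -33, 1], [-96, 0, -30, -35, 1], [-101, 0, -34, -37, 1], [-106, 0, -37, -39, 1], [-110, 0, -41, -41, 1], [-115, 0, -45, -43, 1], [-119, 0, -49, -45, 1], [-123, 0, -53, -47, 1], [-127, 0, -58, -49, 1], [-131, 0, -62, -51, 1], [-134, 0, -67, -53, 1], [-138, 0, -72, -55, 1], [-141, 0, -77, -57, 1], [-144, 0, -81, -59, 1], [-147, 0, -87, -61, 1], [-150, 0, -92, -63, 1], [-152, 0, -97, -65, 1],
```

Request:
move_arm(
  increments=[
    [-6,0,0,-2,1],
    [-12,0,0,-4,1],
    [-18,0,-1,-6,1],
    [-23,0,-2,-8,1],
    [-26,0,-2,-9,1],
    [-29,0,-3,-10,1],
    [-32,0,-3,-11,1],
    [-35,0,-4,-12,1],
    [-38,0,-4,-13,1],
    [-41,0,-5,-14,1],
    [-43,0,-6,-15,1],
    [-46,0,-7,-16,1],
    [-49,0,-7,-17,1],
    [-55,0,-9,-19,1],
    [-60,0,-11,-21,1],
    [-66,0,-13,-23,1],
    [-71,0,-16,-25,1],
    [-76,0,-18,-27,1],
    [-79,0,-19,-28,1],
    [-79,0,-19,-28,1],
  ],
)

```text
clock: 7.7
eef_pos: [0.5963, 0.0895, 0.0413]
tcp_rot: [0.706, -0.706, 0.032, -0.031]
contact_force: [0.3, 0.4, -0.1]
finger_gap: -0.003
```

Run:
```python
from h import *
c=vision.capture("scene"); im=cv2.resize(c["pixels"],(768,576)); cv2.imwrite("pics/s2.png",im[220:540,100:500].repeat(2,0).repeat(2,1)[:600,:800])
s=telemetry.read_state(); print(s["eef_pos"].round(4),s["contact_force"].round(1))
print(find(c,"dredger"))
```

```text
[0.5965 0.0894 0.0413] [ 0.3 -0.  -0.7]
[(0.84, array([ 0.5393, -0.0624,  0.1399]))]
```

View pics/s2.png

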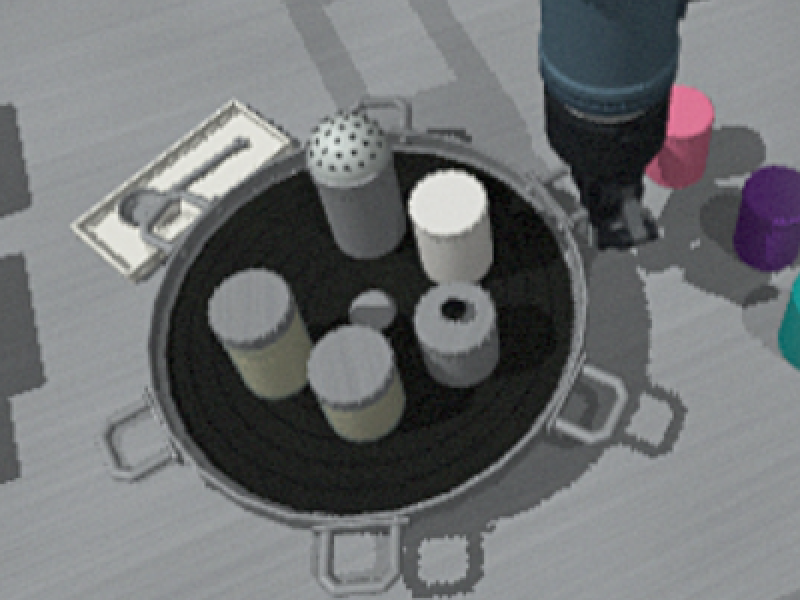

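The push works: the tray has turned about 14°, with the dredger now near (348,150) in the crop and the fingers behind the loop at (600,220). I'll continue 34° along the arc.

Request:
move_arm(
  increments=[
    [-3,0,0,-1,1],
    [-9,0,0,-3,1],
    [-15,0,-1,-5,1],
    [-20,0,-1,-7,1],
    [-26,0,-2,-9,1],
    [-32,0,-3,-11,1],
    [-38,0,-4,-13,1],
    [-43,0,-6,-15,1],
    [-49,0,-7,-17,1],
    [-55,0,-9,-19,1],
    [-60,0,-11,-21,1],
    [-66,0,-13,-23,1],
    [-71,0,-16,-25,1],
    [-76,0,-18,-27,1],
    [-81,0,-21,-29,1],
    [-87,0,-24,-31,1],
    [-90,0,-26,-32,1],
    [-92,0,-27,-33,1],
    [-94,0,-29,-34,1],
    [-94,0,-29,-34,1],
  ],
)

```text
clock: 10.3
eef_pos: [0.5002, 0.0688, 0.0412]
tcp_rot: [-0.685, 0.685, 0.176, -0.177]
contact_force: [1.1, -0.2, -0.2]
finger_gap: -0.003
```

Run:
```python
from h import *
c=vision.capture("scene"); im=cv2.resize(c["pixels"],(768,576)); cv2.imwrite("pics/s3.png",im[220:520,100:500].repeat(2,0).repeat(2,1)[:600,:800])
s=telemetry.read_state(); print(s["eef_pos"].round(4),s["contact_force"].round(1))
print(find(c,"dredger"))
C=np.array([.583,-.078]);F=np.radians(206.5)
for nm,P in(("dome target",[*(C+.068*np.array([np.cos(F),np.sin(F)])),.155]),("front215",[*(C+.215*np.array([np.cos(F),np.sin(F)])),.011]),("base",[*(C+.068*np.array([np.cos(F),np.sin(F)])),.049])): print(nm,((proj(P,c)*1.5-[100,220])*2).round())
```

```text
[0.5003 0.0688 0.0412] [0.2 0.1 0. ]
[(0.74, array([ 0.5394, -0.0986,  0.1386]))]
dome target [264. 166.]
front215 [181. 181.]
base [300. 256.]
```

View pics/s3.png

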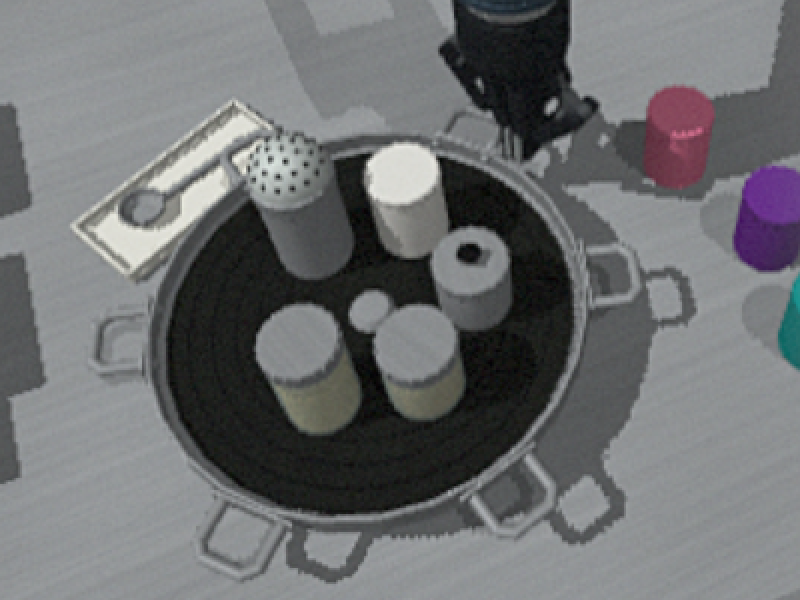

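The dredger dome centre is at about (290,168) in the crop, and its target is about (264,168). The spoon rest's middle is at (187,187), against (181,181) predicted. A few degrees remain, so I'll compute them.

```bash
cat > an.py <<'E'
from h import *
C=np.array([.583,-.078])
def ang(p): return np.degrees(np.arctan2(*(p[:2]-C)[::-1]))%360, np.hypot(*(p[:2]-C))
def crop(uv): return (np.array(uv)/2+[100,220])/1.5
E
python3 - <<'E'
from an import *
c=vision.capture("scene")
print("dome",ang(ray(crop((290,168)),c,.142)))
for p in((90,345),(231,576),(519,533),(640,275)): print("loop",ang(ray(crop(p),c,.055)))
S=[ray(crop(p),c,.012) for p in((235,100),(303,143),(137,280),(72,225))];print("rest",ang(np.mean(S,0)),np.round(S,3).tolist())
print("hub",ray(crop((371,312)),c,.055))
c2=vision.capture("side");print(find(c2,"dredger"),find(c,"dredger"))
cv2.imwrite("pics/sd.png",cv2.resize(c2["pixels"][60:180,170:370],(800,480),interpolation=cv2.INTER_CUBIC))
E
```

```text
dome (np.float64(194.48390731166705), np.float64(0.06483861581329242))
loop (np.float64(254.1156192508047), np.float64(0.18029693425945603))
loop (np.float64(316.67716224007955), np.float64(0.18264718350291853))
loop (np.float64(10.077744222739478), np.float64(0.18378781858885962))
loop (np.float64(71.70603508129038), np.float64(0.18484328878746345))
rest (np.float64(205.74839956168196), np.float64(0.20721659571402531)) [[0.327, -0.115, 0.012], [0.395, -0.077, 0.012], [0.466, -0.222, 0.012], [0.396, -0.258, 0.012]]
hub [ 0.58924099 -0.07758825  0.055     ]
[(0.54, array([ 0.5036, -0.0859,  0.1208]))] [(0.73, array([ 0.537 , -0.0995,  0.1343]))]
```

View pics/sd.png

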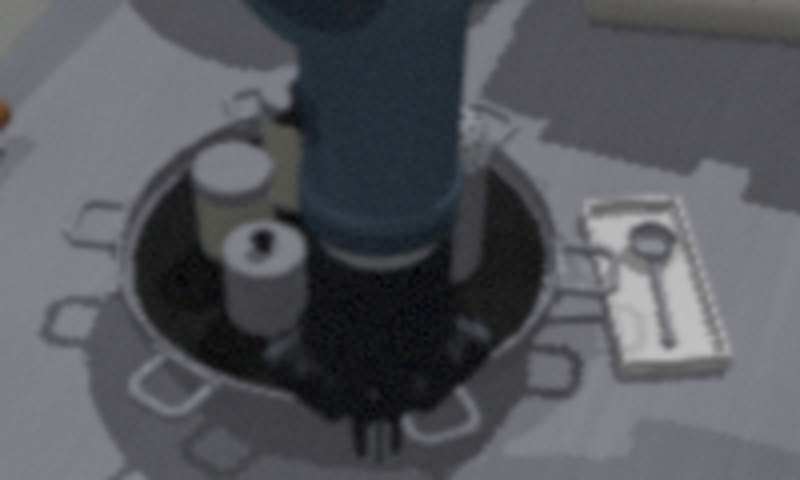

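The remaining turn is about 11°: the front is at 206° and the dredger is at about 195°. I'll push slowly.

Request:
move_arm(
  increments=[
    [-3,0,0,-1,1],
    [-6,0,0,-2,1],
    [-9,0,0,-3,1],
    [-12,0,0,-4,1],
    [-15,0,-1,-5,1],
    [-18,0,-1,-6,1],
    [-20,0,-1,-7,1],
    [-23,0,-2,-8,1],
    [-26,0,-2,-9,1],
    [-29,0,-3,-10,1],
    [-31,0,-3,-10.5,1],
    [-32,0,-3,-11,1],
    [-32,0,-3,-11,1],
    [-26,0,-2,-9,1],
    [-20,0,-1,-7,1],
    [-14,0,0,-5,1],
    [-14,0,4,-5,1],
    [-14,0,4,-5,1],
  ],
)

```text
clock: 12.85
eef_pos: [0.4856, 0.0659, 0.0411]
tcp_rot: [0.676, -0.676, -0.206, 0.207]
contact_force: [-0.6, -1.7, -0.2]
finger_gap: 0.001
```

Run:
```python
from h import *
c=vision.capture("scene"); im=cv2.resize(c["pixels"],(768,576)); cv2.imwrite("pics/s4.png",im[220:520,100:500].repeat(2,0).repeat(2,1)[:600,:800])
s=telemetry.read_state(); print(s["eef_pos"].round(4),s["contact_force"].round(1),s["clock"])
```

```text
[0.4858 0.0658 0.0412] [ 0.5 -0.4 -0.1] 12.9
```

View pics/s4.png

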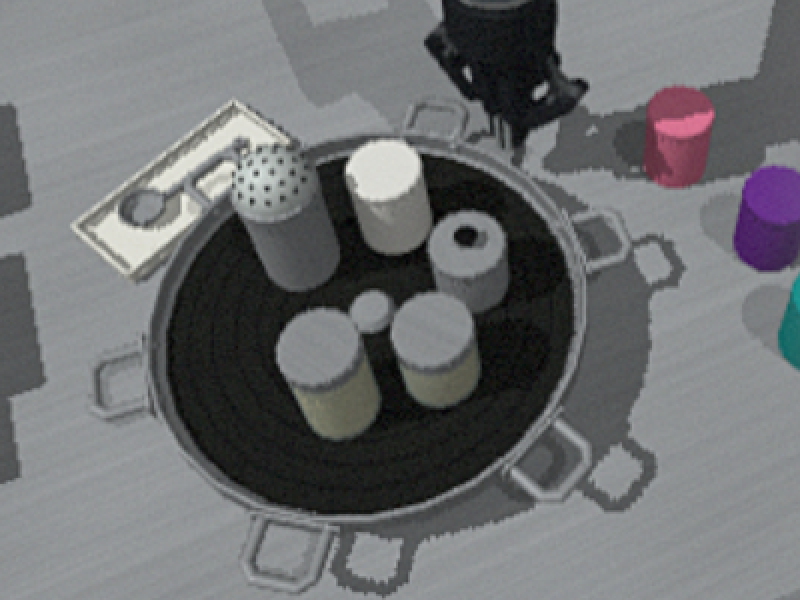

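Run:
```python
from an import *
import an
c=vision.capture("scene")
for C in((.583,-.078),(.587,-.076)):
    an.C=np.array(C)
    print("dome",ang(ray(crop((275,182)),c,.142)))
    print("base",ang(ray(crop((302,266)),c,.049)))
    for p in((90,388),(278,588),(573,497),(632,250)): print("loop",ang(ray(crop(p),c,.055)))
```

```text
dome (np.float64(206.26782009459737), np.float64(0.06266635809311329))
base (np.float64(211.0272912189814), np.float64(0.0607027136936747))
loop (np.float64(264.0641643247177), np.float64(0.1794653433045407))
loop (np.float64(325.6652711657827), np.float64(0.1824208735024095))
loop (np.float64(21.601077222085884), np.float64(0.1887368127837616))
loop (np.float64(78.08610267365626), np.float64(0.18366454790319356))
dome (np.float64(206.287618766077), np.float64(0.06713843787994579))
base (np.float64(210.7213521208166), np.float64(0.06516222276411554))
loop (np.float64(262.8760907616987), np.float64(0.18190738483256388))
loop (np.float64(324.4233285902526), np.float64(0.18028825297466192))
loop (np.float64(21.48076249592724), np.float64(0.18428185675662767))
loop (np.float64(79.19491905044714), np.float64(0.1809157410841955))
```

The dredger is at about 206°, with the front at 206°. I'll take the hand straight up and outward, then check.

Request:
move_arm(
  increments=[
    [0,-10,0,0,1],
    [0,-25,0,0,1],
    [0,-45,2,0,1],
    [0,-70,10,0,1],
    [0,-95,25,0,1],
    [0,-120,50,0,1],
    [0,-145,75,0,1],
    [0,-170,100,0,1],
    [0,-185,125,0,1],
    [0,-190,150,0,1],
    [0,-190,170,0,1],
    [0,-190,180,0,1],
    [0,-190,180,0,1],
    [0,-190,180,0,1],
  ],
)

```text
clock: 14.7
eef_pos: [0.3863, 0.2146, 0.2315]
tcp_rot: [-0.676, 0.677, 0.206, -0.206]
contact_force: [-0.1, -0.2, -0.8]
finger_gap: 0.003
```

Run:
```python
from an import *
an_C=np.array([.587,-.076])
c=vision.capture("scene");c2=vision.capture("side")
for k in(c,c2):
    for q in("dredger","spoon","cutter"): print(q,find(k,q,2))
F=np.radians(206); f=np.array([np.cos(F),np.sin(F)])
a=cv2.resize(c["pixels"],(768,576))[220:420,100:400]; 
b=cv2.resize(c2["pixels"],(768,576))[100:300,250:550].copy()
for r in(.0,.215):
    for k,im,o in((c,a,(100,220)),(c2,b,(250,100))):
        for z in(.012,.142) if r else (.049,.142):
            rr=r if z<.1 else .068
            u=proj([*(an_C+rr*f),z],k)*1.5-o; cv2.circle(im,tuple(int(round(v)) for v in u),2,(0,0,255),-1)
cv2.imwrite("pics/f.png",cv2.resize(np.hstack([a,b]),(800,267),interpolation=cv2.INTER_CUBIC))
```

```text
dredger [(0.71, array([ 0.5444, -0.1083,  0.1343]))]
spoon [(0.67, array([ 0.3967, -0.2056,  0.0056]))]
cutter [(0.55, array([0.2982, 0.3709, 0.0264]))]
dredger [(0.56, array([ 0.6123, -0.0241,  0.0495])), (0.44, array([ 0.5419, -0.0871,  0.143 ]))]
spoon []
cutter [(0.77, array([0.2949, 0.3626, 0.0295]))]
```

View pics/f.png

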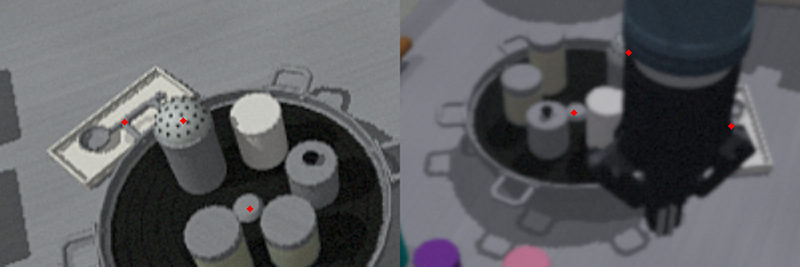

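The predicted dome point at (183,121) falls on the dome's centre, and the hand is clear. The arm hides the side view, so I'll swing it away for one check.

Request:
move_arm(
  increments=[
    [0,0,25,0,1],
    [0,0,50,0,1],
    [0,0,75,0,1],
    [0,0,100,0,1],
    [0,0,125,0,1],
    [0,0,150,0,1],
    [0,0,175,0,1],
    [0,0,200,0,1],
    [0,0,220,0,1],
    [0,0,230,0,1],
    [0,0,230,0,1],
    [0,0,230,0,1],
  ],
)

```text
clock: 16.6
eef_pos: [0.258, 0.4055, 0.2313]
tcp_rot: [-0.676, 0.677, 0.206, -0.206]
contact_force: [0.7, 0.3, 0.4]
finger_gap: 0.001
```

Run:
```python
from h import *
C=np.array([.587,-.076]);c2=vision.capture("side");F=np.radians(206); f=np.array([np.cos(F),np.sin(F)])
print(find(c2,"dredger"),find(c2,"spoon"),telemetry.read_state()["eef_pos"])
x0,y0=170,60;b=cv2.resize(c2["pixels"][y0:y0+120,x0:x0+200],(800,480),interpolation=cv2.INTER_CUBIC)
for P in([*C,.055],[*(C+.215*f),.012],[*(C+.068*f),.142],[*(C+.068*f),.049]):
    u=(proj(P,c2)-[x0,y0])*4; cv2.circle(b,tuple(int(round(v)) for v in u),4,(0,0,255),-1)
cv2.imwrite("pics/g.png",b)
```

```text
[(0.97, array([ 0.5177, -0.0904,  0.1358])), (0.4, array([ 0.5218, -0.0229,  0.109 ]))] [(0.64, array([ 0.3919, -0.2005,  0.0099]))] [0.25809073 0.40552623 0.23131841]
```

View pics/g.png

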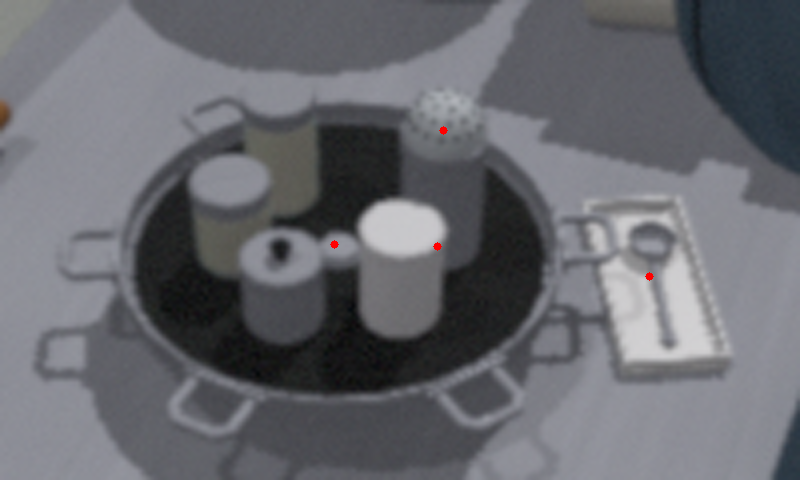

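The side view agrees. The dome centre is at about (446,125), against (443,130) predicted, all five containers stand upright, and the spoon is in its place. I'm handing in.

```bash
python3 -c "
from rig import ticket
print(ticket.sign_off())"
```

```text
the job is handed in; nothing more can be done
None
```

The sugar dredger is now at the front, behind the middle of the spoon rest. I turned the stand about 57° by pushing one rim loop with the outside of the closed fingers, then backed the hand off and took it well clear. The job was handed in at about 17 s on the robot's clock.

**Dredger position:** the dome reads 206°, and the front reads about 206° in the pictures. The dome also lies within a few pixels of its predicted point in both cameras. The 15 mm tolerance allows about ±12.7°.

**Other things:** all five containers stand upright. The spoon and ring cutter are where they started, to within the detector's accuracy. Wrist forces at the end of each move were under about 2 N. I did not measure the tray's speed, but it looked still in the last pictures.

**Readings that disagreed:**
- A rough estimate from the dredger's base gave 211°, still within tolerance.
- The detector's raw surface points gave about 217° from the scene camera and about 192° from the side camera. Each shows only the side facing its camera, and together they average close to the front.

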